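Load the last vial into the heating block and hold the block level by its bail

ROBOT

A 7-joint arm with a two-finger parallel gripper is mounted at the origin on a cart in front of the work surface, level with it; the furniture and walls round the work are solid. World frame = base frame: x ahead of the robot, y to its left, z up, the work surface at z = 0. Lengths are in m, angles in degrees, forces in N, time in s.
With the tool pointing down it reaches from about 0.425 to 0.875 m from the base axis. Payload 4.7 kg.
Tool frame: the origin (TCP) lies midway between the tips of the shut fingers; the grasp point (between the pads) lies 19 mm behind it; z points along the fingers, y is the line along which they close (so a half turn about z gives the same grasp; the last joint's range is limited). The gripper opens to 87 mm and grips with 3 to 60 N. Pads are 19 mm wide; open, the fingers measure 117 mm over their backs; the gripper's body (75 mm by 190 mm) begins 51 mm behind the grasp point.
Start: joints at [68.417, 18.392, -4.016, 83.108, 1.295, 78.541, -3.26], TCP at [0.248, -0.601, 0.223] pointing down, gripper open.
Joint ranges: [-163.93, 163.93], [-17.29, 119.83], [-79.2, 71.16], [3.27, 140.29], [-89.18, 269.18], [5.43, 117.66], [-154.24, 154.24]. Speed limits (degrees/s): [147.25, 147.25, 180, 180, 180, 180, 180].

INTERFACE

Orientations are given as [roll, pitch, yaw] about the fixed x, y, z axes, in that order (R = Rz(yaw) Ry(pitch) Rx(roll)).
In Python, from cell import env gives the robot as it stands.
- The arm moves only by the tool step_arm, never from a script. Its argument "moves" is a list of rows, each an object with "dp": the shift along the tool's x, y, z in mm, a list of three; "dr": the turn, a rotation vector about the tool's x, y, z in rad, a list of three; "fingers": the closure, from 0 (fully open) to 1 (shut). In form: [{"dp": [dx, dy, dz], "dr": [ax, ay, az], "fingers": fingers}, ...]. A call has exactly 5 rows; each row shifts and turns the commanded pose from where the row before left it, along the tool's axes as they then stand; what a row does not reach is not made up. A row lasts 1/8 s, in which the tool goes at most 62.5 mm and 10.7 degrees, less where a joint would pass 70% of its speed; a pose out of reach is approached as far as the arm can. A call with a gripper value outside its range is refused whole. The fingers move at their own pace and stop on an object; "squeeze" is the grip in N (left out, the last holds). Time passes only in rows, so rows that do not move let the fingers close, or fill a call up. It gives the time, the measured TCP pose, the force, the opening and the grip force at its end, in the units of the state.
- env.get_obs(): the state, without advancing time (a new reading comes with each control period).
- env.read_camera(name): name is "scene" or "side" or "wrist"; returns the picture (480x640x3 uint8, red, green, blue); there is no depth.
- env.camera_model(name): a dict with "fx", "fy", "cx", "cy" (pixels), "R" (3x3) and "t" (3): a world point X has camera coordinates R X + t. Camera axes: x right, y down, z forward; pixel columns grow to the right and rows downward; lengths in m; the calibration is good to about 2 mm. A picture is of the moment at which its call begins: read the wrist's pose just before it. camera_model takes no time and is no camera call; for the wrist camera it gives the pose at the moment of the call.
- env.sign_off(): hands the job in; it is judged then, once.
The state is a dict: "time_s": time; "qpos": joint angles; "joint_velocities": joint speeds; "effort": joint torques, N m; "tool_pos": TCP position; "tool_rot": TCP orientation; "force": force on the tool from outside, world axes, zero at the start; "wrist_torque": the same for the moment, N m; "grip_width": finger opening in m; "grasp_force": force on a finger pad.
Only numpy, scipy, OpenCV 4.12 (cv2) and the standard library are available. Lean on these libraries where they do the work, as an engineer would, in place of code of your own. Each camera call takes 0.05 s, during which the arm holds its last target. There are 200 camera calls.

TASK

The sample vial standing by itself at the left end of the bench belongs in the one empty well of the aluminium vial block on the right: lower it in upright until it stands on the bottom of the well, without dropping it, and let go of it. Then swing the block's bail handle upright and, by the black sleeve of the bail, lift the block level until its underside is clearly higher than the hotplate's top. Finish there, still holding the block by the sleeve, level and steady in the air and clear of the hotplate, with all four vials upright in their wells and the beaker, the timer and the bottle left where they were.

Things in the scene. Friction and masses are not known exactly. Their poses are not given: they have to be found in the camera images.
- vial_block: plain aluminium block, loose on the bench right of the hotplate, 102 (own x) x 98 (own y) x 34 mm high, 0.6 kg empty, 0.8 kg with vials and bail; origin at the centre of its underside, z up; its heading varies. Steel ears on its +y and -y sides rise to 74 mm and carry the bail's pivot line, along own y, 62 mm above the underside at x = 0.
- well1 (a point): centre of the mouth of the well at own x = -26 mm, y = 22 mm of the block, level with the block's top, 34 mm above its underside. Round well, 31 mm across with a 1.5 mm chamfer, 30 mm deep (its floor is 4 mm above the underside). vial_1 stands in it from the start and stays there.
- well2 (a point): centre of the mouth of the well at own x = -26 mm, y = -22 mm of the block, level with the block's top, 34 mm above its underside. Round well, 31 mm across with a 1.5 mm chamfer, 30 mm deep (its floor is 4 mm above the underside). vial_3 stands in it from the start and stays there.
- well3 (a point): centre of the mouth of the well at own x = 26 mm, y = 22 mm of the block, level with the block's top, 34 mm above its underside. Round well, 31 mm across with a 1.5 mm chamfer, 30 mm deep (its floor is 4 mm above the underside). EMPTY at the start: the loose vial goes here.
- well4 (a point): centre of the mouth of the well at own x = 26 mm, y = -22 mm of the block, level with the block's top, 34 mm above its underside. Round well, 31 mm across with a 1.5 mm chamfer, 30 mm deep (its floor is 4 mm above the underside). vial_4 stands in it from the start and stays there.
- bail (a joint): bail angle (hoop of 6 mm steel rod, 121 mm wide, hinged on the ears). 0 = level towards the block's own -x, 1.57 = upright over the middle, 3.14 = level towards +x. Starts at 0.05 to 0.3; slight friction (0.03 N m) keeps it where it is left. In the block's frame the cross bar's centre is at x = -85 cos(angle), y = 0, z = 62 + 85 sin(angle) mm.
- bail_sleeve: black plastic grip sleeve on the bail's cross bar, 13 mm thick and 76 mm long along the block's own y (collars 15.6 mm thick near its two ends); it turns freely on the bar, so it can be pinched across and swung with the fingers kept pointing down. Origin at its centre.
- vial_2: sample vial, glass with screw cap, 62 mm tall, body 27 mm across from the foot to 50 mm up, cap 23.6 mm across from 50 to 62 mm; 35 g; origin at the centre of its underside, z along its axis. The loose one: it stands upright by itself on the bench to the left of the hotplate.
- vial_1: sample vial, glass with screw cap, 62 mm tall, body 27 mm across from the foot to 50 mm up, cap 23.6 mm across from 50 to 62 mm; 35 g; origin at the centre of its underside, z along its axis. Stands in well1 of the block from the start.
- vial_3: sample vial, glass with screw cap, 62 mm tall, body 27 mm across from the foot to 50 mm up, cap 23.6 mm across from 50 to 62 mm; 35 g; origin at the centre of its underside, z along its axis. Stands in well2 of the block from the start.
- vial_4: sample vial, glass with screw cap, 62 mm tall, body 27 mm across from the foot to 50 mm up, cap 23.6 mm across from 50 to 62 mm; 35 g; origin at the centre of its underside, z along its axis. Stands in well4 of the block from the start.
- hotplate: white hotplate fixed on the bench between the loose vial and the block, about 250 mm (x) by 230 mm (y), its top plate 108 mm above the bench. Origin near the middle of its underside. It is not used and stays in the way.
- beaker: empty clear beaker, 67 mm across and 80 mm tall, standing loose behind the hotplate; leave alone. Origin at the centre of its underside.
- timer: small flat timer, 62 x 62 x 16 mm, lying loose in front of the block; leave alone. Origin at the centre of its underside.
- rear_bottle: reagent bottle, 60 mm across and 124 mm tall, standing loose beyond the block near the meter stand; leave alone. Origin at the centre of its underside.
There are look-alikes about, which are no part of the job. Leave any green look-alike of the vial_4 alone.

How it is judged (in metres and radians):
On the way, in this order (a step that is already met when the one before it is completed fails the run):
1. the loose vial stands at the bottom of the empty well, released, with the block still on the bench (horizontal distance between vial_2 and well3 below 0.008 m and z of vial_2 in the frame of vial_block between 0 and 0.008 m and angle between the z axis of vial_2 and the z axis of vial_block, either way round below 0.14 rad and contact force between the fingers and vial_2 below 0.1 N and height (world z) of vial_block below 0.01 m and angle between vial_block's own z axis and vertical below 0.1 rad), for 0.2 s.
2. the bail has been swung upright (value of joint bail between 1.3 and 1.85 rad), for 0.1 s.
3. the block hangs clear, its underside above the hotplate's top (height (world z) of vial_block above 0.115 m and contact force between the fingers and bail_sleeve above 1 N), for 0.2 s.
At the end, for the whole second after the job is handed in: Fingers grip the sleeve; bail upright within 0.32 rad; block underside over 115 mm above the bench, off the hotplate, level within 0.12 rad, still (30 mm/s, 0.25 rad/s); each vial at the bottom of its own well (8 mm, 0.14 rad), untouched; beaker, timer and bottle within 30 mm of their starts (all of step 3 and angle between vial_block's own z axis and vertical below 0.12 rad and linear speed of vial_block below 0.03 m/s and angular speed of vial_block below 0.25 rad/s and value of joint bail between 1.25 and 1.9 rad and contact force between vial_block and hotplate below 0.1 N and horizontal distance between vial_1 and well1 below 0.008 m and z of vial_1 in the frame of vial_block between 0 and 0.008 m and angle between the z axis of each of vial_1, vial_3, vial_2, vial_4 and the z axis of vial_block, either way round below 0.14 rad and horizontal distance between vial_3 and well2 below 0.008 m and z of vial_3 in the frame of vial_block between 0 and 0.008 m and horizontal distance between vial_2 and well3 below 0.008 m and z of vial_2 in the frame of vial_block between 0 and 0.008 m and horizontal distance between vial_4 and well4 below 0.008 m and z of vial_4 in the frame of vial_block between 0 and 0.008 m and contact force between the fingers and vial_1 below 0.1 N and contact force between the fingers and vial_3 below 0.1 N and contact force between the fingers and vial_2 below 0.1 N and contact force between the fingers and vial_4 below 0.1 N and distance of each of beaker, timer, rear_bottle from where it was at the start of the episode below 0.03 m); the arm keeps its last pose, push and grip.
It fails at once if a vial is tipped over (more than 0.5 rad) (angle between any of vial_1, vial_3, vial_2, vial_4's own z axis and vertical above 0.5 rad).
It fails at once if the vial is dropped (it falls free of the fingers by more than about 10 mm) while the block is on the bench (contact force between the fingers and vial_2 below 0.02 N and linear speed of vial_2 above 0.45 m/s and height (world z) of vial_block below 0.01 m).
It fails at once if the block is tilted more than 0.3 rad (angle between vial_block's own z axis and vertical above 0.3 rad).
It fails at once if the beaker, the timer or the bottle is moved more than 30 mm (distance of any of beaker, timer, rear_bottle from where it was at the start of the episode above 0.03 m).
It also fails if it takes over 64 s, if anything falls off the work surface, if the arm or the gripper's body presses on something with over 40 N, if the wrist force passes 120 N, or if a joint passes its speed limit or range.

## Working session

There is one attempt and no reset: what is moved stays moved. The work goes in short steps, Python scripts to look and compute and a tool call to move; the robot and the scene stay as the last step left them, time stands still between calls to the robot, and variables do not carry over. Pictures are saved under pics/ and viewed, at most 10 in all, crops included, and the job is handed in when it is done.

Besides the shell and the picture viewer there is one more tool, called after ">>>" as name([rows], argument=value, ...), one row to a line, values as JSON. step_arm: Moves the arm, as the interface text tells. Its arguments: {"type":"object","properties":{"moves":{"type":"array","items":{"type":"object","properties":{"dp":{"type":"array","items":{"type":"number"}},"dr":{"type":"array","items":{"type":"number"}},"fingers":{"type":"number"}}}},"squeeze":{"type":"number"}},"required":["moves"]}

```bash
mkdir -p pics; ls; python3 - <<'E'
from cell import env
import cv2,json
o=env.get_obs();print(o)
for n in("scene","side"):
    im=env.read_camera(n);cv2.imwrite(f"pics/{n}0.png",im[:,:,::-1]);m=env.camera_model(n);print(n,m)
E
```

```text
pics
{'time_s': 0.0, 'qpos': array([68.41869133, 18.43822368, -4.01430002, 83.17511983,  1.29581332,
       78.54144326, -3.25958841]), 'joint_velocities': array([ 0.02094615,  0.05798544, -0.06297958, -0.02834176,  0.02330685,
        0.12287604, -0.04353579]), 'effort': array([ 3.74180272e-04, -4.91288638e+01, -4.03594449e-01, -3.12524521e+01,
       -6.39846898e-02,  4.37054154e-02,  1.48402469e-04]), 'tool_pos': array([ 0.24730436, -0.60051095,  0.22146893]), 'tool_rot': array([-1.79890498e+02,  7.00799091e-03,  2.23904751e+01]), 'force': array([ 0.03196114, -0.72731026, -0.98122385]), 'wrist_torque': array([-4.20264597e-05,  8.63038846e-03,  4.83078946e-03]), 'grasp_force': 0.0, 'grip_width': 0.08670981298624267}
scene {'fx': 504.93904630978005, 'fy': 504.93904630978005, 'cx': 314.9008175357768, 'cy': 234.94959768976625, 'R': array([[ 0.57562276, -0.81771375,  0.00163256],
       [-0.43844635, -0.31032465, -0.8434829 ],
       [ 0.69023419,  0.48481217, -0.53715354]]), 't': array([-0.37566608,  0.25441364,  0.77428708])}
side {'fx': 490.3577361947441, 'fy': 490.3577361947441, 'cx': 318.21930051143215, 'cy': 238.68307590575503, 'R': array([[-0.81369005, -0.58121883,  0.00965283],
       [-0.3980638 ,  0.54502318, -0.73789901],
       [ 0.42361978, -0.60426352, -0.67484211]]), 't': array([0.37302069, 0.29538329, 0.82943473])}
```

View pics/scene0.png

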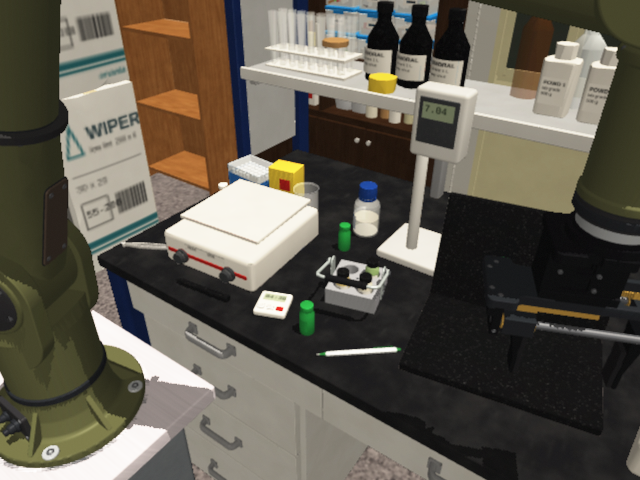

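View pics/side0.png

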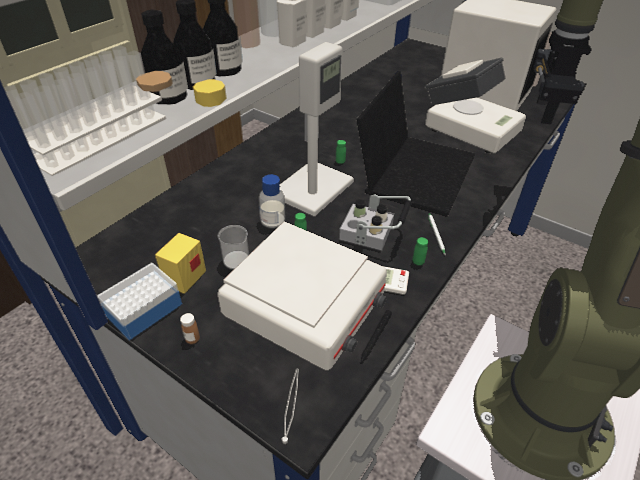

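Scene: hotplate around (240,235), block at (357,285) with the bail level, timer (273,305), and green look-alikes at (307,318) and (344,236). Side: loose white-capped brown vial at (190,328), block at (368,225), bottle (271,200), beaker (233,247). I'll enlarge the block in both views.

```bash
python3 - <<'E'
import cv2,numpy as np
a=cv2.imread("pics/scene0.png")[245:325,305:405];b=cv2.imread("pics/side0.png")[180:260,325:425]
f=lambda x:cv2.resize(x,(800,600)[:2] if 0 else (700,560),interpolation=cv2.INTER_CUBIC)
cv2.imwrite("pics/c_scene.png",f(a));cv2.imwrite("pics/c_side.png",f(b))
E
```

```text
(no output)
```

View pics/c_scene.png

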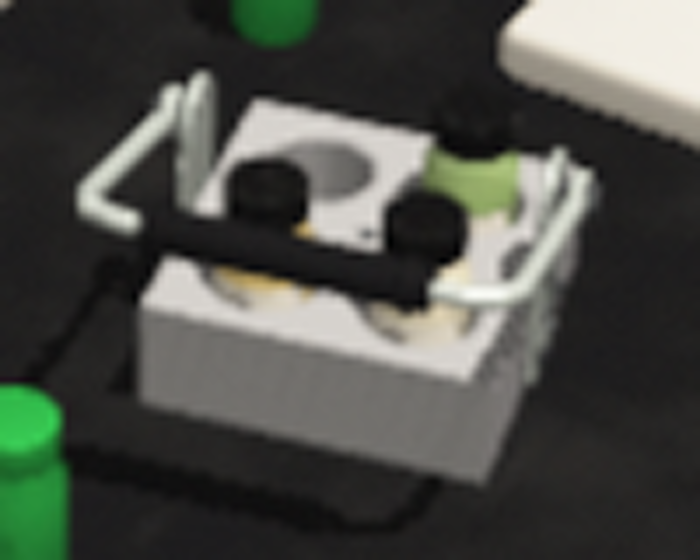

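View pics/c_side.png

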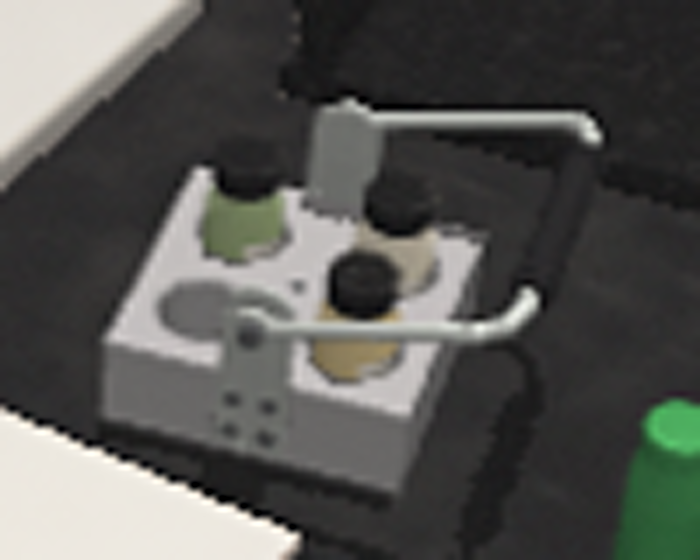

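Crops (7×, offsets (305,245) scene and (325,180) side): the block's top corners, the empty well (scene crop (325,168), side crop (200,308)), ears and the black sleeve are clear. The bail lies towards the robot (own −x). I'll fit the pose.

```bash
cat > h.py <<'E'
from cell import env
import numpy as np,cv2
from scipy.optimize import least_squares
from scipy.spatial.transform import Rotation as Rn
M={n:env.camera_model(n) for n in("scene","side")}
def proj(n,X,m=None):
    m=m or M[n];c=np.atleast_2d(X)@m["R"].T+m["t"]
    return np.c_[m["fx"]*c[:,0]/c[:,2]+m["cx"],m["fy"]*c[:,1]/c[:,2]+m["cy"]]
def ray(n,uv,z,m=None):
    m=m or M[n];d=m["R"].T@np.array([(uv[0]-m["cx"])/m["fx"],(uv[1]-m["cy"])/m["fy"],1]);o=-m["R"].T@m["t"]
    return o+d*(z-o[2])/d[2]
E
python3 - <<'E'
from h import *
L=[("scene",(255,98),(51,49,34)),("scene",(145,300),(-51,49,34)),("scene",(472,380),(-51,-49,34)),("scene",(142,402),(-51,49,0)),("scene",(485,483),(-51,-49,0)),
("side",(105,340),(51,49,34)),("side",(195,168),(51,-49,34)),("side",(485,238),(-51,-49,34)),("side",(408,412),(-51,49,34)),("side",(103,418),(51,49,0)),("side",(392,490),(-51,49,0)),("side",(200,308),(26,22,34))]
S=[("scene",(290,253),0),("scene",(142,232),38),("scene",(428,288),-38),("side",(585,150),-38),("side",(528,285),38)]
off={"scene":(305,245),"side":(325,180)}
px=lambda n,c:np.array(off[n])+(np.array(c)+.5)/7-.5
def res(p,full=False):
    R=Rn.from_euler("z",p[2]).as_matrix();t=np.array([p[0],p[1],0])
    r=[proj(n,t+R@(np.array(q)/1000))[0]-px(n,c) for n,c,q in L]
    r+=[proj(n,t+R@(np.array([-85*np.cos(p[3]),y,62+85*np.sin(p[3])])/1000))[0]-px(n,c) for n,c,y in S]
    return np.array(r) if full else np.ravel(r)
s=least_squares(res,[.6,-.3,0,.2],loss="soft_l1");p=s.x;print(p,np.degrees(p[2:]));print(res(p,1).round(1))
R=Rn.from_euler("z",p[2]).as_matrix();T=np.array([p[0],p[1],0])
print("well3",T+R@[.026,.022,.034],"sleeve",T+R@[-.085*np.cos(p[3]),0,.062+.085*np.sin(p[3])],"pivot",T)
# loose vial: white cap / brown body in the side view
im=cv2.imread("pics/side0.png");sub=im[305:355,170:210].astype(int)
print("bg",sub[0,0]);mask=(np.abs(sub-sub[0,0]).sum(2)>60).astype(np.uint8)
ys,xs=np.nonzero(mask);print(xs.min()+170,xs.max()+170,ys.min()+305,ys.max()+305)
for y in range(0,50,3):print("".join("#" if a.min()>150 else "o" if a[2]>a[0]+20 else "." for a in sub[y]))
print(ray("side",(188,320),.062),ray("side",(191.5,340),.0))
for n,uv,z in[("side",(233,232),.08),("side",(271,181),.124),("side",(421,241),.06),("side",(301,217),.06),("scene",(307,306),.06),("scene",(344,226),.06),("scene",(273,305),.016),("scene",(234,204),.108)]:print(n,uv,ray(n,uv,z).round(3))
for c in[(250,205),(330,225),(365,282),(283,231),(326,357),(375,300)]:print(c,ray("side",c,.108).round(3))
print("vial in scene",proj("scene",ray("side",(188,320),.062)))
E
```

```text
[ 0.47890808 -0.22285366  0.25509075  0.30206832] [14.61562314 17.30723994]
[[ 0.4  0.8]
 [-0.6  1.2]
 [ 3.2  1.6]
 [-0.4  0.5]
 [ 0.1  1. ]
 [-0.4  0.2]
 [-0.   0. ]
 [-0.6 -0.1]
 [-0.6  1. ]
 [-0.6  0. ]
 [ 0.3  0.8]
 [ 0.1  0.2]
 [-0.4  0.3]
 [ 0.4 -1.4]
 [ 0.9  0. ]
 [-0.5  0.3]
 [-0.5  1.2]]
well3 [ 0.4985154  -0.19500491  0.034     ] sleeve [ 0.40038264 -0.24333087  0.08728712] pivot [ 0.47890808 -0.22285366  0.        ]
bg [100  69  41]
170 209 305 354
........................................
........................................
........................................
..............########..................
...........#############................
..........#############..o..............
.............######....oooo.............
...........oooooooooooooooo.............
............oooooooooooooooo............
..............ooooooooooooooo...........
........................oooooo..........
.........................ooooo..........
................oooooooooooo............
........................................
........................................
........................................
........................................
[0.58054183 0.23689289 0.062     ] [0.58435833 0.23848111 0.        ]
side (233, 232) [0.664 0.025 0.08 ]
side (271, 181) [ 0.676 -0.119  0.124]
side (421, 241) [ 0.335 -0.207  0.06 ]
side (301, 217) [ 0.592 -0.119  0.06 ]
scene (307, 306) [ 0.333 -0.208  0.06 ]
scene (344, 226) [ 0.593 -0.119  0.06 ]
scene (273, 305) [ 0.34  -0.125  0.016]
scene (234, 204) [0.466 0.08  0.108]
(250, 205) [ 0.671 -0.04   0.108]
(330, 225) [ 0.493 -0.088  0.108]
(365, 282) [0.35  0.006 0.108]
(283, 231) [ 0.56  -0.016  0.108]
(326, 357) [0.316 0.181 0.108]
(375, 300) [0.313 0.032 0.108]
vial in scene [[220.4253781  184.34387734]]
```

The block fit is good to about 1 px: centre (0.479,−0.223), heading 14.6°, bail 0.30. The loose vial is near (0.582,0.238), and both cameras agree on it. Next: check the tall obstacles and plan the transfer.

```bash
cat >> h.py <<'E'
def plan(way,start=None):
    """way: list of (x,y,z m, yaw deg of tool (roll 180), rows). Prints tool-frame rows from the measured pose."""
    o=env.get_obs();p=o["tool_pos"]*1000;R=Rn.from_euler("xyz",o["tool_rot"],degrees=True)
    if start is not None:p=np.array(start)*1000
    for x,y,z,yaw,n in way:
        q=np.array([x,y,z])*1000;G=Rn.from_euler("xyz",[180,0,yaw],degrees=True)
        d=(R.inv()*G).as_rotvec()/n;dp=(q-p)/n
        for i in range(n):
            print("dp",R.inv().apply(dp).round(1).tolist(),"dr",d.round(3).tolist());R=R*Rn.from_rotvec(d)
        p=q;R=G;print("--")
def st():
    o=env.get_obs();print({k:np.round(o[k],4).tolist() for k in("time_s","tool_pos","tool_rot","force","grip_width","grasp_force")})
E
python3 - <<'E'
from h import *
def tri(a,b):
    A=[];B=[]
    for n,uv in(("scene",a),("side",b)):
        m=M[n];P=m["R"];f=np.array([(uv[0]-m["cx"])/m["fx"],(uv[1]-m["cy"])/m["fy"]])
        for k in(0,1):A.append(P[k]-f[k]*P[2]);B.append(f[k]*m["t"][2]-m["t"][k])
    return np.linalg.lstsq(np.array(A),np.array(B),rcond=None)[0]
print("meter head",tri((443,123),(320,80)),"base",ray("side",(313,190),.02),ray("scene",(412,245),.02))
print("board foot",ray("side",(362,160),.01),ray("side",(470,165),.01),ray("scene",(420,345),.01),ray("scene",(440,285),.01),"top",tri((450,195),(398,75)))
plan([(.30,-.30,.24,40,7),(.582,.238,.24,90,13)])
E
```

```text
meter head [ 0.65912128 -0.28251348  0.3065978 ] base [ 0.66105302 -0.26038115  0.02      ] [ 0.66781101 -0.24885674  0.02      ]
board foot [ 0.64028673 -0.4656961   0.01      ] [ 0.38516298 -0.62264937  0.01      ] [ 0.40915632 -0.39075431  0.01      ] [ 0.58370392 -0.35184884  0.01      ] top [ 0.50383331 -0.37905894  0.29041453]
dp [23.3, -36.8, -2.6] dr [-0.0, -0.0, -0.044]
dp [24.9, -35.8, -2.6] dr [-0.0, -0.0, -0.044]
dp [26.5, -34.7, -2.6] dr [-0.0, -0.0, -0.044]
dp [27.9, -33.5, -2.6] dr [-0.0, -0.0, -0.044]
dp [29.4, -32.2, -2.6] dr [-0.0, -0.0, -0.044]
dp [30.8, -30.9, -2.6] dr [-0.0, -0.0, -0.044]
dp [32.1, -29.5, -2.6] dr [-0.0, -0.0, -0.044]
--
dp [43.2, -17.8, -0.0] dr [-0.0, 0.0, -0.067]
dp [44.3, -14.8, -0.0] dr [-0.0, 0.0, -0.067]
dp [45.2, -11.8, -0.0] dr [-0.0, 0.0, -0.067]
dp [45.9, -8.8, -0.0] dr [-0.0, 0.0, -0.067]
dp [46.4, -5.7, -0.0] dr [-0.0, 0.0, -0.067]
dp [46.7, -2.5, -0.0] dr [-0.0, 0.0, -0.067]
dp [46.7, 0.6, 0.0] dr [-0.0, 0.0, -0.067]
dp [46.6, 3.7, 0.0] dr [-0.0, 0.0, -0.067]
dp [46.2, 6.9, 0.0] dr [-0.0, 0.0, -0.067]
dp [45.7, 9.9, 0.0] dr [-0.0, 0.0, -0.067]
dp [44.9, 13.0, 0.0] dr [-0.0, 0.0, -0.067]
dp [43.9, 16.0, 0.0] dr [-0.0, 0.0, -0.067]
dp [42.7, 18.9, 0.0] dr [-0.0, 0.0, -0.067]
--
```

```bash
python3 - <<'E'
from h import *
plan([(.355,-.29,.24,45,10),(.582,.238,.24,90,15)])
E
```

```text
dp [21.8, -24.6, -1.8] dr [-0.0, -0.0, -0.039]
dp [22.7, -23.7, -1.8] dr [-0.0, -0.0, -0.039]
dp [23.7, -22.8, -1.8] dr [-0.0, -0.0, -0.039]
dp [24.5, -21.9, -1.8] dr [-0.0, -0.0, -0.039]
dp [25.4, -20.9, -1.8] dr [-0.0, -0.0, -0.039]
dp [26.2, -19.9, -1.8] dr [-0.0, -0.0, -0.039]
dp [27.0, -18.8, -1.8] dr [-0.0, -0.0, -0.039]
dp [27.7, -17.7, -1.8] dr [-0.0, -0.0, -0.039]
dp [28.4, -16.6, -1.8] dr [-0.0, -0.0, -0.039]
dp [29.0, -15.5, -1.8] dr [-0.0, -0.0, -0.039]
--
dp [35.6, -14.2, -0.0] dr [-0.0, 0.0, -0.052]
dp [36.3, -12.3, -0.0] dr [-0.0, 0.0, -0.052]
dp [36.9, -10.4, -0.0] dr [-0.0, 0.0, -0.052]
dp [37.4, -8.4, -0.0] dr [-0.0, 0.0, -0.052]
dp [37.8, -6.5, -0.0] dr [-0.0, 0.0, -0.052]
dp [38.1, -4.5, -0.0] dr [-0.0, 0.0, -0.052]
dp [38.2, -2.5, -0.0] dr [-0.0, 0.0, -0.052]
dp [38.3, -0.5, -0.0] dr [-0.0, 0.0, -0.052]
dp [38.3, 1.5, 0.0] dr [-0.0, 0.0, -0.052]
dp [38.2, 3.5, 0.0] dr [-0.0, 0.0, -0.052]
dp [37.9, 5.5, 0.0] dr [-0.0, 0.0, -0.052]
dp [37.6, 7.5, 0.0] dr [-0.0, 0.0, -0.052]
dp [37.1, 9.4, 0.0] dr [-0.0, 0.0, -0.052]
dp [36.6, 11.4, 0.0] dr [-0.0, 0.0, -0.052]
dp [35.9, 13.3, 0.0] dr [-0.0, 0.0, -0.052]
--
```

>>> step_arm([
  {"dp": [22,-24.5,-2],"dr": [0,0,-0.04],"fingers": 0},
  {"dp": [23,-24,-2],"dr": [0,0,-0.04],"fingers": 0},
  {"dp": [23.5,-23,-2],"dr": [0,0,-0.04],"fingers": 0},
  {"dp": [24.5,-22,-2],"dr": [0,0,-0.04],"fingers": 0},
  {"dp": [25.5,-21,-2],"dr": [0,0,-0.04],"fingers": 0},
])

```text
time_s: 0.72
tool_pos: [0.3015, -0.4437, 0.2321]
tool_rot: [-180.0, 0.0, 33.9]
force: [-0.3, -0.4, 0.1]
grip_width: 0.0871
grasp_force: 0.0
```

>>> step_arm([
  {"dp": [26,-20,-2],"dr": [0,0,-0.04],"fingers": 0},
  {"dp": [27,-19,-2],"dr": [0,0,-0.04],"fingers": 0},
  {"dp": [27.5,-18,-2],"dr": [0,0,-0.04],"fingers": 0},
  {"dp": [28.5,-16.5,-2],"dr": [0,0,-0.04],"fingers": 0},
  {"dp": [29,-15.5,-2],"dr": [0,0,-0.04],"fingers": 0},
])

```text
time_s: 1.35
tool_pos: [0.3548, -0.2873, 0.2426]
tool_rot: [180.0, 0.0, 45.5]
force: [0.6, 0.2, -0.7]
grip_width: 0.0868
grasp_force: 0.0
```

>>> step_arm([
  {"dp": [35.5,-14,0],"dr": [0,0,-0.052],"fingers": 0},
  {"dp": [36.5,-12.5,0],"dr": [0,0,-0.052],"fingers": 0},
  {"dp": [37,-10.5,0],"dr": [0,0,-0.052],"fingers": 0},
  {"dp": [37.5,-8.5,0],"dr": [0,0,-0.052],"fingers": 0},
  {"dp": [38,-6.5,0],"dr": [0,0,-0.052],"fingers": 0},
])

```text
time_s: 1.98
tool_pos: [0.4296, -0.1101, 0.2427]
tool_rot: [180.0, 0.0, 60.4]
force: [0.1, -0.3, -0.1]
grip_width: 0.0871
grasp_force: 0.0
```

>>> step_arm([
  {"dp": [38,-4.5,0],"dr": [0,0,-0.052],"fingers": 0},
  {"dp": [38,-2.5,0],"dr": [0,0,-0.052],"fingers": 0},
  {"dp": [38.5,-0.5,0],"dr": [0,0,-0.052],"fingers": 0},
  {"dp": [38.5,1.5,0],"dr": [0,0,-0.052],"fingers": 0},
  {"dp": [38,3.5,0],"dr": [0,0,-0.052],"fingers": 0},
])

```text
time_s: 2.6
tool_pos: [0.5043, 0.0661, 0.2427]
tool_rot: [180.0, 0.0, 75.3]
force: [-0.9, 0.6, -0.4]
grip_width: 0.0869
grasp_force: 0.0
```

>>> step_arm([
  {"dp": [38,5.5,0],"dr": [0,0,-0.052],"fingers": 0},
  {"dp": [37.5,7.5,0],"dr": [0,0,-0.052],"fingers": 0},
  {"dp": [37,9.5,0],"dr": [0,0,-0.052],"fingers": 0},
  {"dp": [36.5,11.5,0],"dr": [0,0,-0.052],"fingers": 0},
  {"dp": [36,13.5,0],"dr": [0,0,-0.052],"fingers": 0},
])

```text
time_s: 3.22
tool_pos: [0.5801, 0.2418, 0.2426]
tool_rot: [-180.0, 0.0, 90.1]
force: [0.6, 0.1, 0.1]
grip_width: 0.0867
grasp_force: 0.0
```

```bash
python3 - <<'E'
from h import *
m=env.camera_model("wrist");im=env.read_camera("wrist")[:,:,::-1];st();cv2.imwrite("pics/w1.png",im)
print("qpos",env.get_obs()["qpos"].round(1))
np.savez("w1.npz",**{k:np.array(v) for k,v in m.items()});print("expected cap, foot px",proj("",[.582,.238,.062],m),proj("",[.582,.238,0],m))
E
```

```text
{'time_s': 3.275, 'tool_pos': [0.58, 0.2476, 0.2421], 'tool_rot': [-179.9934, -0.3326, 90.5239], 'force': [-0.2818, 1.3423, -0.3919], 'grip_width': 0.0866, 'grasp_force': 0.0}
qpos [ 13.1  22.5 -50.5  83.2  17.1  82.2 -37. ]
expected cap, foot px [[324.40792503 206.07762275]] [[324.27784025 190.66989729]]
```

View pics/w1.png

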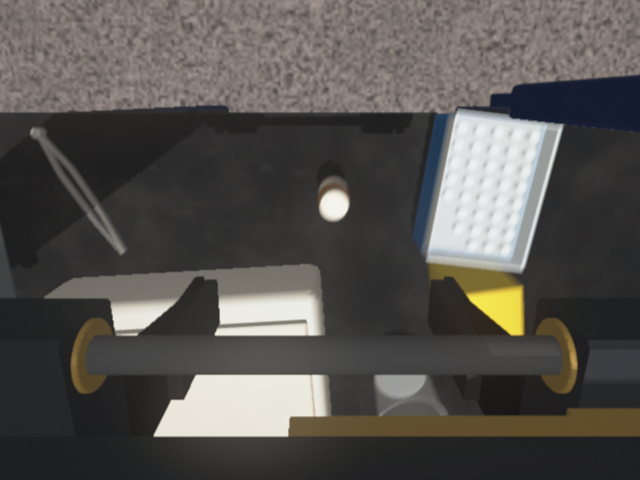

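Wrist view: white cap at (334,205), hotplate corner at (322,266), box at right, beaker at (405,390). The arm was still settling, so I'll measure again at rest.

```bash
python3 - <<'E'
from h import *
m=env.camera_model("wrist");im=env.read_camera("wrist");st()
s=im[150:250,290:380].astype(int)
for name,k,z in(("cap",(s.min(2)>170),.062),("vial",(s.max(2)>s.min(2)+35)|(s.min(2)>130),None)):
    n,l,stt,c=cv2.connectedComponentsWithStats(k.astype(np.uint8));i=1+np.argmax(stt[1:,4]);uv=c[i]+[290,150];print(name,uv.round(1),stt[i]+[290,150,0,0,0])
    if z:
        x0,y0,w,h=stt[i][:4];print(ray("",uv,z,m),"width mm",1000*np.linalg.norm(ray("",uv+[w/2,0],z,m)-ray("",uv-[w/2,0],z,m)))
print("hotplate corner",ray("",(322,266),.1,m),"edge",ray("",(200,271),.1,m),"box",ray("",(428,262),.05,m),ray("",(415,240),.0,m))
E
```

```text
{'time_s': 3.325, 'tool_pos': [0.5789, 0.2457, 0.242], 'tool_rot': [-179.904, -0.2418, 90.4337], 'force': [0.0062, 0.2957, -0.0559], 'grip_width': 0.0869, 'grasp_force': 0.0}
cap [332.1 215.9] [319 203  28  27 600]
[0.58832752 0.23672264 0.062     ] width mm 23.053231911861534
vial [331.8 212.4] [317 194  31  37 834]
hotplate corner [0.58042029 0.20740152 0.1       ] edge [0.4876489 0.2024237 0.1      ] box [0.67365062 0.19252617 0.05      ] [0.67209908 0.19668778 0.        ]
```

```bash
python3 - <<'E'
from h import *
for b,t in(((180,291),(178,264)),((205,270),(203,243)),((135,334),(132,318))):
    g=ray("side",b,0);zs=np.linspace(0,.2,201);r=[proj("side",g+[0,0,z])[0][1] for z in zs];print(g.round(3),"height",zs[np.argmin(abs(np.array(r)-t[1]))])
m=env.camera_model("wrist");im=env.read_camera("wrist");st()
s=im[150:250,290:380].astype(int)
n,l,q,c=cv2.connectedComponentsWithStats((s.min(2)>170).astype(np.uint8));i=1+np.argmax(q[1:,4]);uv=c[i]+[290,150];P=ray("",uv,.062,m);print(uv,P,proj("side",P),proj("scene",P))
plan([(P[0],P[1],.15,90,5)])
E
```

```text
[0.695 0.166 0.   ] height 0.08
[0.696 0.092 0.   ] height 0.08
[0.682 0.292 0.   ] height 0.049
{'time_s': 3.375, 'tool_pos': [0.579, 0.2431, 0.2421], 'tool_rot': [-179.9019, -0.1027, 90.2741], 'force': [-0.4048, 0.5489, -0.2962], 'grip_width': 0.087, 'grasp_force': 0.0}
[334.11111111 213.90713101] [0.58863762 0.23628627 0.062     ] [[185.13366468 317.70619991]] [[222.88504073 183.21111354]]
dp [-1.4, 2.0, 18.4] dr [-0.0, -0.0, 0.001]
dp [-1.4, 2.0, 18.4] dr [-0.0, -0.0, 0.001]
dp [-1.4, 1.9, 18.4] dr [-0.0, -0.0, 0.001]
dp [-1.4, 1.9, 18.4] dr [-0.0, -0.0, 0.001]
dp [-1.4, 1.9, 18.4] dr [-0.0, -0.0, 0.001]
--
```

>>> step_arm([
  {"dp": [-1,1.5,18.5],"dr": [0,0,0],"fingers": 0.4},
  {"dp": [-1,1.5,18.5],"dr": [0,0,0],"fingers": 0.4},
  {"dp": [-1,1.5,18.5],"dr": [0,0,0],"fingers": 0.4},
  {"dp": [-1,1.5,18.5],"dr": [0,0,0],"fingers": 0.4},
  {"dp": [-1,1.5,18],"dr": [0,0,0],"fingers": 0.4},
])

```text
time_s: 4.0
tool_pos: [0.5877, 0.2343, 0.149]
tool_rot: [-180.0, 0.0, 90.0]
force: [-0.8, -0.8, 0.3]
grip_width: 0.0533
grasp_force: 0.0
```

>>> step_arm([
  {"dp": [0,0,0],"dr": [0,0,0],"fingers": 0.4},
  {"dp": [0,0,0],"dr": [0,0,0],"fingers": 0.4},
  {"dp": [0,0,0],"dr": [0,0,0],"fingers": 0.4},
  {"dp": [0,0,0],"dr": [0,0,0],"fingers": 0.4},
  {"dp": [0,0,0],"dr": [0,0,0],"fingers": 0.4},
])

```text
time_s: 4.62
tool_pos: [0.5878, 0.2349, 0.1509]
tool_rot: [180.0, 0.0, 90.0]
force: [-0.5, -0.0, -1.0]
grip_width: 0.0521
grasp_force: 0.0
```

```bash
python3 - <<'E'
from h import *
m=env.camera_model("wrist");im=env.read_camera("wrist");st()
uv0=proj("",[.587,.2365,.062],m)[0];x0,y0=(uv0-70).astype(int);s=im[max(y0,0):y0+140,x0:x0+140].astype(int)
n,l,q,c=cv2.connectedComponentsWithStats((s.min(2)>170).astype(np.uint8));print(uv0,q.tolist())
for i in range(1,n):
    if q[i,4]>300:
        uv=c[i]+[x0,max(y0,0)];P=ray("",uv,.062,m);b=q[i];e=[ray("",(x0+b[0]+k*b[2],uv[1]),.062,m) for k in(0,1)];print(uv,P,"w",np.linalg.norm(e[1]-e[0]))
plan([(.5865,.2365,.044,90,5)])
E
```

```text
{'time_s': 4.675, 'tool_pos': [0.5878, 0.2349, 0.1508], 'tool_rot': [179.9774, 0.0031, 90.0016], 'force': [0.5415, 0.5777, 0.1573], 'grip_width': 0.052, 'grasp_force': 0.0}
[320.09939378 233.21692666] [[0, 0, 140, 140, 18521], [55, 52, 37, 36, 1079]]
[322.89712697 232.64318814] [0.58871148 0.23686845 0.062     ] w 0.022626982096980493
dp [0.3, -0.3, 21.4] dr [0.0, 0.0, 0.0]
dp [0.3, -0.3, 21.4] dr [0.0, 0.0, 0.0]
dp [0.3, -0.3, 21.4] dr [0.0, 0.0, 0.0]
dp [0.3, -0.3, 21.4] dr [0.0, 0.0, 0.0]
dp [0.3, -0.3, 21.4] dr [0.0, 0.0, 0.0]
--
```

>>> step_arm([
  {"dp": [0.4,0,24],"dr": [0,0,0],"fingers": 0.4},
  {"dp": [0.4,0,24],"dr": [0,0,0],"fingers": 0.4},
  {"dp": [0.4,0,24],"dr": [0,0,0],"fingers": 0.4},
  {"dp": [0.4,0,20],"dr": [0,0,0],"fingers": 0.4},
  {"dp": [0.4,0.5,14],"dr": [0,0,0],"fingers": 0.4},
])

```text
time_s: 5.3
tool_pos: [0.588, 0.2367, 0.0434]
tool_rot: [-180.0, 0.0, 90.0]
force: [0.4, 0.1, 0.5]
grip_width: 0.0523
grasp_force: 0.0
```

>>> step_arm([
  {"dp": [0,0,0],"dr": [0,0,0],"fingers": 0.4},
  {"dp": [0,0,0],"dr": [0,0,0],"fingers": 0.5},
  {"dp": [0,0,0],"dr": [0,0,0],"fingers": 0.6},
  {"dp": [0,0,0],"dr": [0,0,0],"fingers": 0.7},
  {"dp": [0,0,0],"dr": [0,0,0],"fingers": 0.8},
], squeeze=12)

```text
time_s: 5.92
tool_pos: [0.5883, 0.2368, 0.0449]
tool_rot: [180.0, 0.0, 90.0]
force: [-0.6, 0.2, 0.4]
grip_width: 0.0233
grasp_force: 7.9
```

>>> step_arm([
  {"dp": [0,0,0],"dr": [0,0,0],"fingers": 1},
  {"dp": [0,0,0],"dr": [0,0,0],"fingers": 1},
  {"dp": [0,0,0],"dr": [0,0,0],"fingers": 1},
  {"dp": [0,0,-10],"dr": [0,0,0],"fingers": 1},
  {"dp": [0,0,-10],"dr": [0,0,0],"fingers": 1},
], squeeze=12)

```text
time_s: 6.55
tool_pos: [0.5882, 0.2368, 0.065]
tool_rot: [-180.0, 0.0, 90.0]
force: [0.9, -0.3, -0.5]
grip_width: 0.0234
grasp_force: 11.0
```

>>> step_arm([
  {"dp": [0,0,-20],"dr": [0,0,0],"fingers": 1},
  {"dp": [0,0,-35],"dr": [0,0,0],"fingers": 1},
  {"dp": [0,0,-40],"dr": [0,0,0],"fingers": 1},
  {"dp": [0,0,-35],"dr": [0,0,0],"fingers": 1},
  {"dp": [0,0,-20],"dr": [0,0,0],"fingers": 1},
])

```text
time_s: 7.18
tool_pos: [0.5889, 0.2375, 0.2178]
tool_rot: [179.8, -0.1, 90.0]
force: [0.4, 0.5, -0.9]
grip_width: 0.0236
grasp_force: 11.0
```

```bash
python3 - <<'E'
from h import *
st();plan([(.4985,-.195,.215,149.6,20)])
E
```

```text
{'time_s': 7.175, 'tool_pos': [0.5889, 0.2375, 0.2178], 'tool_rot': [179.7962, -0.0617, 90.0119], 'force': [0.4377, 0.4885, -0.9067], 'grip_width': 0.0236, 'grasp_force': 10.9881}
dp [-21.6, -4.5, 0.1] dr [0.0, 0.0, -0.052]
dp [-21.4, -5.6, 0.1] dr [0.0, 0.0, -0.052]
dp [-21.0, -6.7, 0.1] dr [0.0, 0.0, -0.052]
dp [-20.7, -7.8, 0.1] dr [0.0, 0.0, -0.052]
dp [-20.2, -8.9, 0.1] dr [0.0, 0.0, -0.052]
dp [-19.7, -9.9, 0.1] dr [0.0, 0.0, -0.052]
dp [-19.2, -10.9, 0.1] dr [0.0, 0.0, -0.052]
dp [-18.6, -11.9, 0.1] dr [0.0, 0.0, -0.052]
dp [-18.0, -12.9, 0.1] dr [0.0, 0.0, -0.052]
dp [-17.3, -13.8, 0.1] dr [0.0, 0.0, -0.052]
dp [-16.5, -14.7, 0.1] dr [0.0, 0.0, -0.052]
dp [-15.7, -15.5, 0.1] dr [0.0, 0.0, -0.052]
dp [-14.9, -16.3, 0.1] dr [0.0, 0.0, -0.052]
dp [-14.0, -17.1, 0.1] dr [0.0, 0.0, -0.052]
dp [-13.1, -17.8, 0.1] dr [0.0, 0.0, -0.052]
dp [-12.2, -18.4, 0.1] dr [0.0, 0.0, -0.052]
dp [-11.2, -19.0, 0.1] dr [0.0, 0.0, -0.052]
dp [-10.2, -19.6, 0.1] dr [0.0, 0.0, -0.052]
dp [-9.2, -20.1, 0.1] dr [0.0, 0.0, -0.052]
dp [-8.1, -20.5, 0.1] dr [0.0, 0.0, -0.052]
--
```

>>> step_arm([
  {"dp": [-21.5,-4.5,0],"dr": [0,0,-0.052],"fingers": 1},
  {"dp": [-21.5,-5.5,0],"dr": [0,0,-0.052],"fingers": 1},
  {"dp": [-21,-6.5,0],"dr": [0,0,-0.052],"fingers": 1},
  {"dp": [-20.5,-8,0],"dr": [0,0,-0.052],"fingers": 1},
  {"dp": [-20,-9,0],"dr": [0,0,-0.052],"fingers": 1},
])

```text
time_s: 7.8
tool_pos: [0.5652, 0.1283, 0.2145]
tool_rot: [-180.0, 0.0, 105.0]
force: [-0.0, -0.3, 0.1]
grip_width: 0.0234
grasp_force: 11.0
```

>>> step_arm([
  {"dp": [-19.5,-10,0],"dr": [0,0,-0.052],"fingers": 1},
  {"dp": [-19,-11,0],"dr": [0,0,-0.052],"fingers": 1},
  {"dp": [-18.5,-12,0],"dr": [0,0,-0.052],"fingers": 1},
  {"dp": [-18,-13,0],"dr": [0,0,-0.052],"fingers": 1},
  {"dp": [-17.5,-14,0],"dr": [0,0,-0.052],"fingers": 1},
])

```text
time_s: 8.43
tool_pos: [0.542, 0.0203, 0.2145]
tool_rot: [-180.0, -0.0, 119.9]
force: [-0.9, -0.1, -0.5]
grip_width: 0.0235
grasp_force: 11.0
```

>>> step_arm([
  {"dp": [-16.5,-14.5,0],"dr": [0,0,-0.052],"fingers": 1},
  {"dp": [-15.5,-15.5,0],"dr": [0,0,-0.052],"fingers": 1},
  {"dp": [-15,-16.5,0],"dr": [0,0,-0.052],"fingers": 1},
  {"dp": [-14,-17,0],"dr": [0,0,-0.052],"fingers": 1},
  {"dp": [-13,-18,0],"dr": [0,0,-0.052],"fingers": 1},
])

```text
time_s: 9.05
tool_pos: [0.5191, -0.0876, 0.2146]
tool_rot: [-180.0, -0.0, 134.8]
force: [-0.4, -0.2, -0.5]
grip_width: 0.0232
grasp_force: 11.0
```

>>> step_arm([
  {"dp": [-12,-18.5,0],"dr": [0,0,-0.052],"fingers": 1},
  {"dp": [-11,-19,0],"dr": [0,0,-0.052],"fingers": 1},
  {"dp": [-10,-19.5,0],"dr": [0,0,-0.052],"fingers": 1},
  {"dp": [-9,-20,0],"dr": [0,0,-0.052],"fingers": 1},
  {"dp": [-8,-20.5,0],"dr": [0,0,-0.052],"fingers": 1},
])

```text
time_s: 9.68
tool_pos: [0.4959, -0.1948, 0.2146]
tool_rot: [-180.0, -0.0, 149.7]
force: [0.1, -0.1, -0.4]
grip_width: 0.0232
grasp_force: 11.0
```

>>> step_arm([
  {"dp": [0,0,0],"dr": [0,0,0],"fingers": 1},
  {"dp": [0,0,0],"dr": [0,0,0],"fingers": 1},
  {"dp": [0,0,0],"dr": [0,0,0],"fingers": 1},
  {"dp": [0,0,0],"dr": [0,0,0],"fingers": 1},
  {"dp": [0,0,0],"dr": [0,0,0],"fingers": 1},
])

```text
time_s: 10.3
tool_pos: [0.4965, -0.194, 0.2146]
tool_rot: [-180.0, 0.0, 149.6]
force: [-0.1, 0.1, -1.9]
grip_width: 0.0238
grasp_force: 11.0
```

```bash
python3 - <<'E'
from h import *
st();o=[]
for n in("wrist","side"):
    m=env.camera_model(n);im=env.read_camera(n)[:,:,::-1]
    print(n,"well3 px",proj(n,[.4985,-.195,.034],m));o.append(im)
    cv2.imwrite(f"pics/{n}2.png",im)
m=env.camera_model("wrist");print({k:np.round(v,5).tolist() for k,v in m.items()})
c=cv2.resize(o[1][140:260,300:460],(530,400),interpolation=cv2.INTER_CUBIC)
cv2.imwrite("pics/both2.png",np.hstack([cv2.resize(o[0],(270,202)),])) 
E
```

```text
{'time_s': 10.3, 'tool_pos': [0.4965, -0.194, 0.2146], 'tool_rot': [-179.9949, 0.0046, 149.6214], 'force': [-0.0826, 0.076, -1.8624], 'grip_width': 0.0238, 'grasp_force': 10.9889}
wrist well3 px [[322.73032366 202.93822039]]
side well3 px [[353.22551568 223.8191619 ]]
{'fx': 430.77817, 'fy': 430.77817, 'cx': 323.5814, 'cy': 229.76196, 'R': [[0.50536, 0.86291, 0.00019], [0.82561, -0.48358, 0.29073], [0.25096, -0.14677, -0.95681]], 't': [-0.08411, -0.53772, 0.23088]}
```

View pics/wrist2.png

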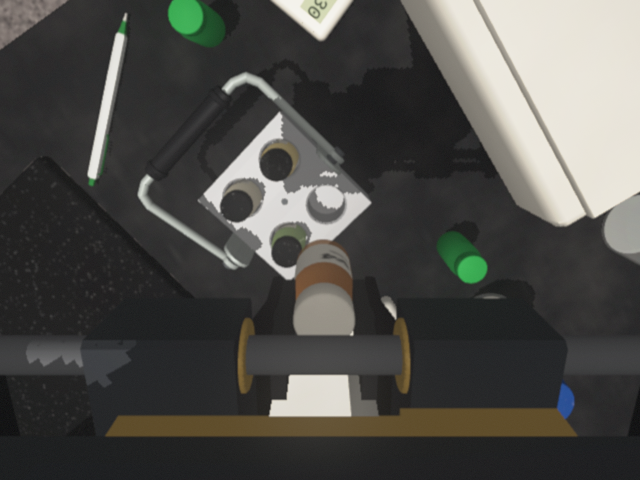

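Wrist view: block corners at (283,112), (371,202), (288,280), (200,200), and the empty well at about (326,204) against a predicted (323,203). The held vial is upright. I'll refit the block from this view.

```bash
python3 - <<'E'
from h import *
m=env.camera_model("wrist");g=cv2.imread("pics/wrist2.png",0)
c=np.float32([[283,112],[371,202],[288,280],[200,200]])
s=cv2.cornerSubPix(g,c.reshape(-1,1,2).copy(),(4,4),(-1,-1),(3,50,.01)).reshape(-1,2);print(s.tolist())
Q=np.array([[-51,49,34],[51,49,34],[51,-49,34],[-51,-49,34]])/1000
for cc in(c,s):
    f=lambda p:(proj("",Rn.from_euler("z",p[2]).apply(Q)+[p[0],p[1],0],m)-cc)
    r=least_squares(lambda p:f(p).ravel(),[.479,-.223,.255],loss="soft_l1");p=r.x
    W=Rn.from_euler("z",p[2]).apply([.026,.022,.034])+[p[0],p[1],0];print(p,np.degrees(p[2]),"well3",W,proj("",W,m));print(f(p).round(1).tolist())
print("well px (326,204) ->",ray("",(326,204),.034,m))
E
```

```text
[[279.00714111328125, 110.97520446777344], [371.14202880859375, 202.35194396972656], [285.96722412109375, 279.420166015625], [196.4747314453125, 200.02377319335938]]
[ 0.48186349 -0.22052947  0.25082411] 14.371162950815329 well3 [ 0.50158945 -0.19276463  0.034     ] [[327.29559981 204.70648182]]
[[-1.0, -0.7], [1.3, 1.2], [1.1, 1.0], [-1.1, -1.0]]
[ 0.48058611 -0.2220446   0.25587188] 14.660378545214975 well3 [ 0.50017167 -0.19418054  0.034     ] [[324.9275972  204.10204109]]
[[-0.0, -0.1], [-1.2, 0.0], [1.3, 1.2], [0.1, -1.0]]
well px (326,204) -> [ 0.50054101 -0.19338042  0.034     ]
```

```bash
python3 - <<'E'
import cv2
i=cv2.imread("pics/wrist2.png")[95:295,180:400];cv2.imwrite("pics/cw2.png",cv2.resize(i,(660,600),interpolation=cv2.INTER_CUBIC))
E
```

View pics/cw2.png

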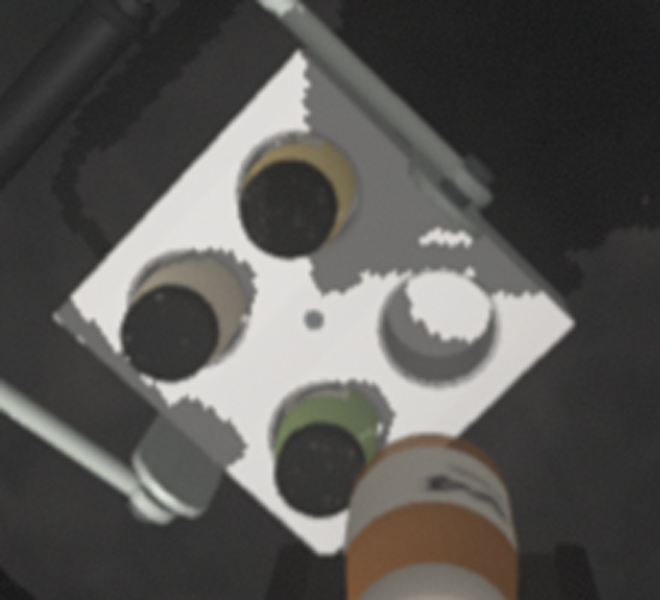

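```bash
python3 - <<'E'
from h import *
plan([(.5005,-.1936,.1,149.6,5)])
E
```

```text
dp [-0.6, 0.5, 22.9] dr [-0.0, 0.0, 0.0]
dp [-0.6, 0.5, 22.9] dr [-0.0, 0.0, 0.0]
dp [-0.6, 0.5, 22.9] dr [-0.0, 0.0, 0.0]
dp [-0.6, 0.5, 22.9] dr [-0.0, 0.0, 0.0]
dp [-0.6, 0.5, 22.9] dr [-0.0, 0.0, 0.0]
--
```

>>> step_arm([
  {"dp": [-0.6,0.5,25],"dr": [0,0,0],"fingers": 1},
  {"dp": [-0.6,0.5,25],"dr": [0,0,0],"fingers": 1},
  {"dp": [-0.6,0.5,25],"dr": [0,0,0],"fingers": 1},
  {"dp": [-0.6,0.5,24],"dr": [0,0,0],"fingers": 1},
  {"dp": [-0.6,0.5,16],"dr": [0,0,0],"fingers": 1},
])

```text
time_s: 11.02
tool_pos: [0.4998, -0.1937, 0.0984]
tool_rot: [-180.0, -0.1, 149.6]
force: [-0.0, -0.2, -0.8]
grip_width: 0.0235
grasp_force: 11.0
```

>>> step_arm([
  {"dp": [0,0,0],"dr": [0,0,0],"fingers": 1},
  {"dp": [0,0,0],"dr": [0,0,0],"fingers": 1},
  {"dp": [0,0,0],"dr": [0,0,0],"fingers": 1},
  {"dp": [0,0,0],"dr": [0,0,0],"fingers": 1},
  {"dp": [0,0,0],"dr": [0,0,0],"fingers": 1},
])

```text
time_s: 11.65
tool_pos: [0.5003, -0.1939, 0.0999]
tool_rot: [-180.0, 0.0, 149.6]
force: [0.1, -0.2, -0.6]
grip_width: 0.0236
grasp_force: 11.0
```

```bash
python3 - <<'E'
from h import *
st();im=env.read_camera("side")[:,:,::-1];sc=env.read_camera("scene")[:,:,::-1];cv2.imwrite("pics/s3.png",im)
f=lambda i:cv2.resize(i,(400,400),interpolation=cv2.INTER_CUBIC)
cv2.imwrite("pics/p3.png",np.hstack([f(im[175:255,315:395]),f(sc[220:300,320:400])]))
plan([(.5005,-.1936,.1,149.6,5)])
E
```

```text
{'time_s': 11.65, 'tool_pos': [0.5003, -0.1939, 0.0999], 'tool_rot': [-179.9863, 0.0345, 149.5797], 'force': [0.1424, -0.2293, -0.6297], 'grip_width': 0.0236, 'grasp_force': 10.9883}
dp [-0.0, 0.1, -0.1] dr [-0.0, 0.0, -0.0]
dp [-0.0, 0.1, -0.1] dr [-0.0, 0.0, -0.0]
dp [-0.0, 0.1, -0.1] dr [-0.0, 0.0, -0.0]
dp [-0.0, 0.1, -0.1] dr [-0.0, 0.0, -0.0]
dp [-0.0, 0.1, -0.1] dr [-0.0, 0.0, -0.0]
--
```

View pics/p3.png

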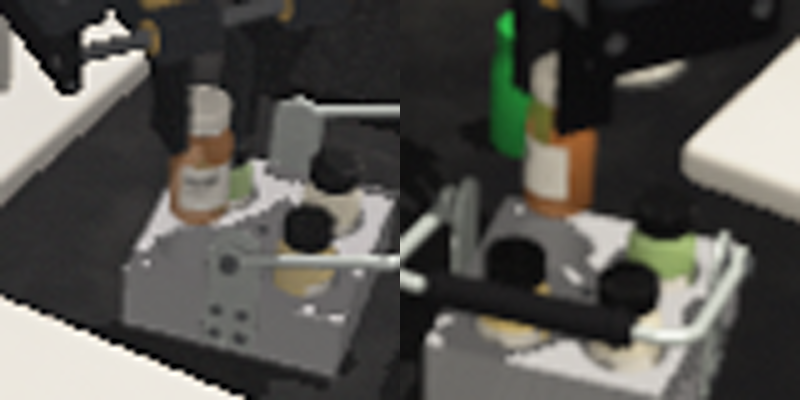

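Both views: the vial is upright above the empty well (side foot ≈(355,218)), with neighbours and bail clear. Lowering slowly.

>>> step_arm([
  {"dp": [0,0,6],"dr": [0,0,0],"fingers": 1},
  {"dp": [0,0,6],"dr": [0,0,0],"fingers": 1},
  {"dp": [0,0,6],"dr": [0,0,0],"fingers": 1},
  {"dp": [0,0,4],"dr": [0,0,0],"fingers": 1},
  {"dp": [0,0,3],"dr": [0,0,0],"fingers": 1},
])

```text
time_s: 12.38
tool_pos: [0.5001, -0.1937, 0.0742]
tool_rot: [180.0, -0.0, 149.6]
force: [-0.5, 0.3, 0.1]
grip_width: 0.0234
grasp_force: 11.0
```

>>> step_arm([
  {"dp": [0,0,1],"dr": [0,0,0],"fingers": 1},
  {"dp": [0,0,1],"dr": [0,0,0],"fingers": 1},
  {"dp": [0,0,1],"dr": [0,0,0],"fingers": 1},
  {"dp": [0,0,1],"dr": [0,0,0],"fingers": 1},
  {"dp": [0,0,0],"dr": [0,0,0],"fingers": 1},
])

```text
time_s: 13.0
tool_pos: [0.5002, -0.1937, 0.0705]
tool_rot: [-180.0, -0.0, 149.6]
force: [-0.4, -0.7, -0.4]
grip_width: 0.0234
grasp_force: 11.0
```

Bottom is now about 8 mm below the mouth with no contact force. Continuing.

>>> step_arm([
  {"dp": [0,0,3],"dr": [0,0,0],"fingers": 1},
  {"dp": [0,0,4],"dr": [0,0,0],"fingers": 1},
  {"dp": [0,0,4],"dr": [0,0,0],"fingers": 1},
  {"dp": [0,0,4],"dr": [0,0,0],"fingers": 1},
  {"dp": [0,0,2],"dr": [0,0,0],"fingers": 1},
])

```text
time_s: 13.62
tool_pos: [0.5, -0.1937, 0.0531]
tool_rot: [-180.0, -0.0, 149.6]
force: [0.2, -0.6, -0.1]
grip_width: 0.0236
grasp_force: 11.0
```

>>> step_arm([
  {"dp": [0,0,1],"dr": [0,0,0],"fingers": 1},
  {"dp": [0,0,1],"dr": [0,0,0],"fingers": 1},
  {"dp": [0,0,1],"dr": [0,0,0],"fingers": 1},
  {"dp": [0,0,0.5],"dr": [0,0,0],"fingers": 1},
  {"dp": [0,0,0],"dr": [0,0,0],"fingers": 1},
])

```text
time_s: 14.25
tool_pos: [0.5002, -0.1938, 0.0501]
tool_rot: [-180.0, 0.0, 149.6]
force: [0.8, -0.7, -0.5]
grip_width: 0.0229
grasp_force: 11.0
```

>>> step_arm([
  {"dp": [0,0,0.5],"dr": [0,0,0],"fingers": 1},
  {"dp": [0,0,0.5],"dr": [0,0,0],"fingers": 1},
  {"dp": [0,0,0.5],"dr": [0,0,0],"fingers": 1},
  {"dp": [0,0,0],"dr": [0,0,0],"fingers": 1},
  {"dp": [0,0,0],"dr": [0,0,0],"fingers": 1},
])

```text
time_s: 14.88
tool_pos: [0.5003, -0.1939, 0.0487]
tool_rot: [-180.0, 0.0, 149.6]
force: [0.4, 0.5, 2.3]
grip_width: 0.0234
grasp_force: 11.2
```

Floor contact (2.3 N at the expected height). Releasing and withdrawing.

>>> step_arm([
  {"dp": [0,0,0],"dr": [0,0,0],"fingers": 0.65},
  {"dp": [0,0,0],"dr": [0,0,0],"fingers": 0.5},
  {"dp": [0,0,0],"dr": [0,0,0],"fingers": 0.5},
  {"dp": [0,0,0],"dr": [0,0,0],"fingers": 0.5},
  {"dp": [0,0,0],"dr": [0,0,0],"fingers": 0.5},
])

```text
time_s: 15.5
tool_pos: [0.5002, -0.1937, 0.0485]
tool_rot: [-180.0, -0.0, 149.6]
force: [0.2, 0.1, -0.4]
grip_width: 0.0433
grasp_force: 0.0
```

>>> step_arm([
  {"dp": [0,0,-10],"dr": [0,0,0],"fingers": 0.5},
  {"dp": [0,0,-20],"dr": [0,0,0],"fingers": 0.5},
  {"dp": [0,0,-40],"dr": [0,0,0],"fingers": 0.5},
  {"dp": [0,0,-40],"dr": [0,0,0],"fingers": 0.5},
  {"dp": [0,0,-40],"dr": [0,0,0],"fingers": 0.5},
])

```text
time_s: 16.12
tool_pos: [0.5006, -0.1935, 0.2016]
tool_rot: [-180.0, 0.1, 149.6]
force: [0.2, -0.7, -0.4]
grip_width: 0.0435
grasp_force: 0.0
```

>>> step_arm([
  {"dp": [0,0,0],"dr": [0,0,0],"fingers": 0.5},
  {"dp": [0,0,0],"dr": [0,0,0],"fingers": 0.5},
  {"dp": [0,0,0],"dr": [0,0,0],"fingers": 0.5},
  {"dp": [0,0,0],"dr": [0,0,0],"fingers": 0.5},
  {"dp": [0,0,0],"dr": [0,0,0],"fingers": 0.5},
])

```text
time_s: 16.75
tool_pos: [0.5, -0.1936, 0.198]
tool_rot: [180.0, -0.1, 149.6]
force: [-0.9, 0.9, 1.0]
grip_width: 0.0432
grasp_force: 0.0
```

```bash
python3 - <<'E'
from h import *
st();print(env.get_obs()["qpos"].round(1))
m=env.camera_model("wrist");im=env.read_camera("wrist")[:,:,::-1];cv2.imwrite("pics/w4.png",im)
T=np.array([.4807,-.2218,0]);R=Rn.from_euler("z",14.6,degrees=True)
for a in(.25,.3,.35):
    for y in(-.038,0,.038):print(a,y,proj("",T+R.apply([-.085*np.cos(a),y,.062+.085*np.sin(a)]),m).round(0).tolist())
print("well",proj("",[[.5005,-.1936,.066]],m))
E
```

```text
{'time_s': 16.75, 'tool_pos': [0.5, -0.1936, 0.198], 'tool_rot': [179.9911, -0.0592, 149.5971], 'force': [-0.9232, 0.9248, 1.0062], 'grip_width': 0.0432, 'grasp_force': 0.0}
[ 62.2   9.5 -48.   99.9   7.3  73.9  72.2]
0.25 -0.038 [[138.0, 172.0]]
0.25 0 [[176.0, 130.0]]
0.25 0.038 [[215.0, 85.0]]
0.3 -0.038 [[137.0, 175.0]]
0.3 0 [[175.0, 132.0]]
0.3 0.038 [[215.0, 86.0]]
0.35 -0.038 [[136.0, 177.0]]
0.35 0 [[174.0, 134.0]]
0.35 0.038 [[215.0, 88.0]]
well [[322.76680683 216.54129545]]
```

View pics/w4.png

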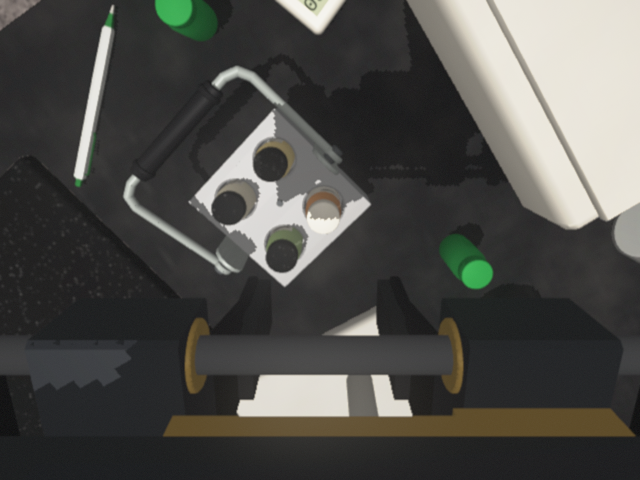

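Vial_2 stands in its well like the others (white cap at (322,217), predicted (323,217)). The sleeve runs (142,172)–(212,92), matching the model. Going to the sleeve.

```bash
python3 - <<'E'
from h import *
plan([(.4021,-.2423,.16,104.6,10),(.4021,-.2423,.0683,104.6,5)])
E
```

```text
dp [6.0, -9.2, 3.8] dr [-0.0, -0.0, 0.079]
dp [5.2, -9.6, 3.8] dr [-0.0, -0.0, 0.079]
dp [4.5, -10.0, 3.8] dr [-0.0, -0.0, 0.079]
dp [3.7, -10.3, 3.8] dr [-0.0, -0.0, 0.079]
dp [2.9, -10.6, 3.8] dr [-0.0, -0.0, 0.079]
dp [2.0, -10.7, 3.8] dr [-0.0, -0.0, 0.079]
dp [1.2, -10.9, 3.8] dr [-0.0, -0.0, 0.079]
dp [0.3, -10.9, 3.8] dr [-0.0, -0.0, 0.079]
dp [-0.5, -10.9, 3.8] dr [-0.0, -0.0, 0.079]
dp [-1.4, -10.8, 3.8] dr [-0.0, -0.0, 0.079]
--
dp [0.0, -0.0, 18.3] dr [0.0, 0.0, 0.0]
dp [0.0, -0.0, 18.3] dr [0.0, 0.0, 0.0]
dp [0.0, -0.0, 18.3] dr [0.0, 0.0, 0.0]
dp [0.0, -0.0, 18.3] dr [0.0, 0.0, 0.0]
dp [0.0, -0.0, 18.3] dr [0.0, 0.0, 0.0]
--
```

>>> step_arm([
  {"dp": [6,-9,4],"dr": [0,0,0.079],"fingers": 0.55},
  {"dp": [5,-9.5,4],"dr": [0,0,0.079],"fingers": 0.55},
  {"dp": [4.5,-10,4],"dr": [0,0,0.079],"fingers": 0.55},
  {"dp": [3.5,-10.5,4],"dr": [0,0,0.079],"fingers": 0.55},
  {"dp": [3,-10.5,4],"dr": [0,0,0.079],"fingers": 0.55},
])

```text
time_s: 17.42
tool_pos: [0.4511, -0.2182, 0.1783]
tool_rot: [-180.0, -0.0, 126.8]
force: [-0.2, 0.2, 0.2]
grip_width: 0.039
grasp_force: 0.0
```

>>> step_arm([
  {"dp": [2,-10.5,4],"dr": [0,0,0.078],"fingers": 0.55},
  {"dp": [1,-11,4],"dr": [0,0,0.078],"fingers": 0.55},
  {"dp": [0.5,-11,4],"dr": [0,0,0.078],"fingers": 0.55},
  {"dp": [-0.5,-11,4],"dr": [0,0,0.078],"fingers": 0.55},
  {"dp": [-1.5,-11,4],"dr": [0,0,0.078],"fingers": 0.55},
])

```text
time_s: 18.05
tool_pos: [0.402, -0.2425, 0.1583]
tool_rot: [-180.0, -0.0, 104.5]
force: [0.6, -0.5, 0.2]
grip_width: 0.039
grasp_force: 0.0
```

>>> step_arm([
  {"dp": [0,0,0],"dr": [0,0,0],"fingers": 0.55},
  {"dp": [0,0,0],"dr": [0,0,0],"fingers": 0.55},
  {"dp": [0,0,0],"dr": [0,0,0],"fingers": 0.55},
  {"dp": [0,0,0],"dr": [0,0,0],"fingers": 0.55},
  {"dp": [0,0,0],"dr": [0,0,0],"fingers": 0.55},
])

```text
time_s: 18.68
tool_pos: [0.4025, -0.2424, 0.1586]
tool_rot: [180.0, 0.0, 104.6]
force: [-0.4, -0.5, -0.2]
grip_width: 0.0394
grasp_force: 0.0
```

```bash
python3 - <<'E'
from h import *
st();plan([(.4021,-.2423,.0683,104.6,5)])
E
```

```text
{'time_s': 18.675, 'tool_pos': [0.4025, -0.2424, 0.1586], 'tool_rot': [179.9954, 0.006, 104.6417], 'force': [-0.3752, -0.5243, -0.1591], 'grip_width': 0.0394, 'grasp_force': 0.0}
dp [0.0, -0.1, 18.1] dr [0.0, 0.0, 0.0]
dp [0.0, -0.1, 18.1] dr [0.0, 0.0, 0.0]
dp [0.0, -0.1, 18.1] dr [0.0, 0.0, 0.0]
dp [0.0, -0.1, 18.1] dr [0.0, 0.0, 0.0]
dp [0.0, -0.1, 18.1] dr [0.0, 0.0, 0.0]
--
```

>>> step_arm([
  {"dp": [0,0,20],"dr": [0,0,0],"fingers": 0.55},
  {"dp": [0,0,20],"dr": [0,0,0],"fingers": 0.55},
  {"dp": [0,0,20],"dr": [0,0,0],"fingers": 0.55},
  {"dp": [0,0,18],"dr": [0,0,0],"fingers": 0.55},
  {"dp": [0,0,12],"dr": [0,0,0],"fingers": 0.55},
])

```text
time_s: 19.3
tool_pos: [0.4021, -0.2423, 0.0676]
tool_rot: [-180.0, -0.0, 104.6]
force: [-0.2, -0.2, -0.3]
grip_width: 0.039
grasp_force: 0.0
```

>>> step_arm([
  {"dp": [0,0,0],"dr": [0,0,0],"fingers": 0.55},
  {"dp": [0,0,0],"dr": [0,0,0],"fingers": 0.65},
  {"dp": [0,0,0],"dr": [0,0,0],"fingers": 0.72},
  {"dp": [0,0,0],"dr": [0,0,0],"fingers": 0.8},
  {"dp": [0,0,0],"dr": [0,0,0],"fingers": 0.86},
], squeeze=6)

```text
time_s: 19.92
tool_pos: [0.4024, -0.2426, 0.0688]
tool_rot: [180.0, 0.0, 104.6]
force: [-0.1, -0.1, -1.2]
grip_width: 0.0154
grasp_force: 0.0
```

>>> step_arm([
  {"dp": [0,0,0],"dr": [0,0,0],"fingers": 1},
  {"dp": [0,0,0],"dr": [0,0,0],"fingers": 1},
  {"dp": [0,0,0],"dr": [0,0,0],"fingers": 1},
  {"dp": [0,0,0],"dr": [0,0,0],"fingers": 1},
  {"dp": [0,0,0],"dr": [0,0,0],"fingers": 1},
], squeeze=12)

```text
time_s: 20.55
tool_pos: [0.4013, -0.2429, 0.0684]
tool_rot: [-179.9, -0.0, 104.6]
force: [-5.2, -1.9, 1.7]
grip_width: 0.0121
grasp_force: 12.0
```

```bash
python3 - <<'E'
from h import *
st();p=env.get_obs()["tool_pos"]
T=np.array([.4807,-.2218]);a=np.radians(14.6);u=np.array([np.cos(a),np.sin(a)]);v=np.array([-u[1],u[0]])
d=p[:2]-T;x=d@u;z=p[2]+.019-.062;print("own x,y,z of grasp",x,d@v,z,"radius",np.hypot(x,z),"angle if on arc",np.arctan2(z,-x))
# arc rows: tool y = own +x, tool z = down; from angle a0 to 1.57 on radius 85
a0=np.arccos(min(1,-x/.085));A=np.linspace(a0,1.57,21);print("a0",a0)
print(np.c_[np.diff(-85*np.cos(A)),-np.diff(85*np.sin(A))].round(1).tolist())
E
```

```text
{'time_s': 20.55, 'tool_pos': [0.4013, -0.2429, 0.0684], 'tool_rot': [-179.8962, -0.0127, 104.5834], 'force': [-5.1634, -1.8968, 1.7071], 'grip_width': 0.0121, 'grasp_force': 12.0015}
own x,y,z of grasp -0.08214595933495387 -0.0003589619276877995 0.02535797668761655 radius 0.08597084166593695 angle if on arc 0.29941386566780265
a0 0.2598713210094229
[[1.6, -5.3], [2.0, -5.2], [2.3, -5.1], [2.6, -4.9], [2.9, -4.7], [3.2, -4.5], [3.5, -4.3], [3.8, -4.1], [4.1, -3.8], [4.3, -3.5], [4.5, -3.2], [4.7, -2.9], [4.9, -2.6], [5.1, -2.3], [5.2, -2.0], [5.3, -1.6], [5.4, -1.3], [5.5, -0.9], [5.5, -0.6], [5.6, -0.2]]
```

Sleeve held, and the grasp radius of 86 mm against 85 mm confirms the model. Swinging the bail along its arc in steps.

>>> step_arm([
  {"dp": [0,0.7,-5.2],"dr": [0,0,0],"fingers": 1},
  {"dp": [0,2,-5.2],"dr": [0,0,0],"fingers": 1},
  {"dp": [0,2.3,-5],"dr": [0,0,0],"fingers": 1},
  {"dp": [0,2.6,-4.9],"dr": [0,0,0],"fingers": 1},
  {"dp": [0,2.9,-4.7],"dr": [0,0,0],"fingers": 1},
])

```text
time_s: 21.18
tool_pos: [0.4131, -0.2396, 0.094]
tool_rot: [180.0, 0.0, 104.6]
force: [-2.2, -1.0, -0.1]
grip_width: 0.0126
grasp_force: 12.0
```

```bash
cat > arc.py <<'E'
from h import *
st();p=env.get_obs()["tool_pos"]
T=np.array([.4807,-.2218]);a=np.radians(14.6);u=np.array([np.cos(a),np.sin(a)]);v=np.array([-u[1],u[0]])
d=p[:2]-T;x=d@u;z=p[2]+.019-.062;print("own x,y,z",x,d@v,z,"radius",np.hypot(x,z),"angle",np.arctan2(z,-x))
E
python3 arc.py
```

```text
{'time_s': 21.175, 'tool_pos': [0.4131, -0.2396, 0.094], 'tool_rot': [179.9622, 0.0158, 104.6278], 'force': [-2.174, -0.9625, -0.0905], 'grip_width': 0.0126, 'grasp_force': 11.9992}
own x,y,z -0.06993621381861607 -0.00015878509476482602 0.05103758993510521 radius 0.08657892116252743 angle 0.6304299298790047
```

>>> step_arm([
  {"dp": [0,3.2,-4.5],"dr": [0,0,0],"fingers": 1},
  {"dp": [0,3.5,-4.3],"dr": [0,0,0],"fingers": 1},
  {"dp": [0,3.8,-4.1],"dr": [0,0,0],"fingers": 1},
  {"dp": [0,4.1,-3.8],"dr": [0,0,0],"fingers": 1},
  {"dp": [0,4.3,-3.5],"dr": [0,0,0],"fingers": 1},
])

```text
time_s: 21.8
tool_pos: [0.4315, -0.2347, 0.1138]
tool_rot: [179.9, -0.0, 104.6]
force: [2.0, 0.5, -3.6]
grip_width: 0.0123
grasp_force: 12.0
```

>>> step_arm([
  {"dp": [0,4.5,-3.2],"dr": [0,0,0],"fingers": 1},
  {"dp": [0,4.7,-2.9],"dr": [0,0,0],"fingers": 1},
  {"dp": [0,4.9,-2.6],"dr": [0,0,0],"fingers": 1},
  {"dp": [0,5.1,-2.3],"dr": [0,0,0],"fingers": 1},
  {"dp": [0,5.2,-2],"dr": [0,0,0],"fingers": 1},
])

```text
time_s: 22.42
tool_pos: [0.4543, -0.2288, 0.1266]
tool_rot: [-180.0, -0.0, 104.6]
force: [0.8, 1.3, -5.8]
grip_width: 0.0123
grasp_force: 12.0
```

```bash
python3 arc.py
```

```text
{'time_s': 22.425, 'tool_pos': [0.4543, -0.2288, 0.1266], 'tool_rot': [-179.9612, -0.0142, 104.6076], 'force': [0.8406, 1.2625, -5.822], 'grip_width': 0.0123, 'grasp_force': 11.9982}
own x,y,z -0.02727722357797651 -0.00012745464186996857 0.08361905836951017 radius 0.08795563568485232 angle 1.2554720290551282
```

>>> step_arm([
  {"dp": [0,5.4,0.5],"dr": [0,0,0],"fingers": 1},
  {"dp": [0,5.4,0],"dr": [0,0,0],"fingers": 1},
  {"dp": [0,5.4,-0.5],"dr": [0,0,0],"fingers": 1},
  {"dp": [0,5.5,-0.5],"dr": [0,0,0],"fingers": 1},
  {"dp": [0,5,0],"dr": [0,0,0],"fingers": 1},
])

```text
time_s: 23.05
tool_pos: [0.4823, -0.2216, 0.1298]
tool_rot: [179.9, 0.1, 104.6]
force: [-1.1, 4.0, 8.8]
grip_width: 0.0126
grasp_force: 12.0
```

>>> step_arm([
  {"dp": [0,0,0],"dr": [0,0,0],"fingers": 1},
  {"dp": [0,0,0],"dr": [0,0,0],"fingers": 1},
  {"dp": [0,0,0],"dr": [0,0,0],"fingers": 1},
  {"dp": [0,0,0],"dr": [0,0,0],"fingers": 1},
  {"dp": [0,0,0],"dr": [0,0,0],"fingers": 1},
], squeeze=40)

```text
time_s: 23.68
tool_pos: [0.4826, -0.2216, 0.1298]
tool_rot: [179.8, 0.1, 104.7]
force: [-0.6, 3.6, 8.0]
grip_width: 0.0116
grasp_force: 40.0
```

```bash
python3 arc.py
```

```text
{'time_s': 23.675, 'tool_pos': [0.4826, -0.2216, 0.1298], 'tool_rot': [179.801, 0.1052, 104.6515], 'force': [-0.6036, 3.5704, 8.021], 'grip_width': 0.0116, 'grasp_force': 39.9998}
own x,y,z 0.0018948016730746236 -0.0002496084118990686 0.08682719497139282 radius 0.08684786733121631 angle 1.5926155387712533
```

Bail upright (≈1.59 rad). Lifting, slowly at first.

>>> step_arm([
  {"dp": [0,0,-1],"dr": [0,0,0],"fingers": 1},
  {"dp": [0,0,-1],"dr": [0,0,0],"fingers": 1},
  {"dp": [0,0,-2],"dr": [0,0,0],"fingers": 1},
  {"dp": [0,0,-3],"dr": [0,0,0],"fingers": 1},
  {"dp": [0,0,-3],"dr": [0,0,0],"fingers": 1},
], squeeze=50)

```text
time_s: 24.3
tool_pos: [0.4791, -0.2224, 0.1363]
tool_rot: [-179.9, -0.1, 104.6]
force: [0.2, -0.3, -7.0]
grip_width: 0.0116
grasp_force: 50.0
```

>>> step_arm([
  {"dp": [0,0,-3],"dr": [0,0,0],"fingers": 1},
  {"dp": [0,0,-4],"dr": [0,0,0],"fingers": 1},
  {"dp": [0,0,-5],"dr": [0,0,0],"fingers": 1},
  {"dp": [0,0,-5],"dr": [0,0,0],"fingers": 1},
  {"dp": [0,0,-4],"dr": [0,0,0],"fingers": 1},
])

```text
time_s: 24.92
tool_pos: [0.4803, -0.2222, 0.1587]
tool_rot: [180.0, 0.0, 104.6]
force: [-0.2, -0.5, -7.2]
grip_width: 0.0116
grasp_force: 50.0
```

```bash
python3 - <<'E'
from h import *
st();im=[env.read_camera(n)[:,:,::-1] for n in("side","scene")]
f=lambda i:cv2.resize(i,(400,400),interpolation=cv2.INTER_CUBIC)
cv2.imwrite("pics/p5.png",np.hstack([f(im[0][140:260,310:430]),f(im[1][200:320,300:420])]))
E
```

```text
{'time_s': 24.925, 'tool_pos': [0.4803, -0.2222, 0.1587], 'tool_rot': [179.9871, 0.027, 104.6162], 'force': [-0.1696, -0.4733, -7.2159], 'grip_width': 0.0116, 'grasp_force': 49.9961}
```

View pics/p5.png

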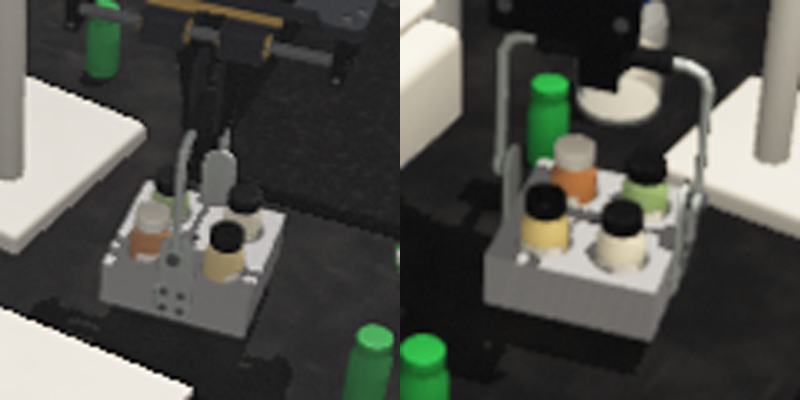

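The block hangs level, bail upright, with all four vials seated. Lifting the remaining ~120 mm and settling.

>>> step_arm([
  {"dp": [0,0,-5],"dr": [0,0,0],"fingers": 1},
  {"dp": [0,0,-6],"dr": [0,0,0],"fingers": 1},
  {"dp": [0,0,-7],"dr": [0,0,0],"fingers": 1},
  {"dp": [0,0,-7],"dr": [0,0,0],"fingers": 1},
  {"dp": [0,0,-7],"dr": [0,0,0],"fingers": 1},
])

```text
time_s: 25.65
tool_pos: [0.4803, -0.2222, 0.1908]
tool_rot: [180.0, 0.0, 104.6]
force: [0.1, -0.3, -7.3]
grip_width: 0.0117
grasp_force: 50.0
```

>>> step_arm([
  {"dp": [0,0,-7],"dr": [0,0,0],"fingers": 1},
  {"dp": [0,0,-7],"dr": [0,0,0],"fingers": 1},
  {"dp": [0,0,-7],"dr": [0,0,0],"fingers": 1},
  {"dp": [0,0,-7],"dr": [0,0,0],"fingers": 1},
  {"dp": [0,0,-7],"dr": [0,0,0],"fingers": 1},
])

```text
time_s: 26.28
tool_pos: [0.4802, -0.2221, 0.2257]
tool_rot: [-180.0, 0.0, 104.6]
force: [-0.1, 0.1, -7.7]
grip_width: 0.0113
grasp_force: 50.0
```

>>> step_arm([
  {"dp": [0,0,-7],"dr": [0,0,0],"fingers": 1},
  {"dp": [0,0,-7],"dr": [0,0,0],"fingers": 1},
  {"dp": [0,0,-7],"dr": [0,0,0],"fingers": 1},
  {"dp": [0,0,-7],"dr": [0,0,0],"fingers": 1},
  {"dp": [0,0,-7],"dr": [0,0,0],"fingers": 1},
])

```text
time_s: 26.9
tool_pos: [0.4802, -0.2221, 0.2607]
tool_rot: [-180.0, 0.0, 104.6]
force: [-0.1, 0.5, -7.8]
grip_width: 0.0116
grasp_force: 50.0
```

>>> step_arm([
  {"dp": [0,0,-6],"dr": [0,0,0],"fingers": 1},
  {"dp": [0,0,-4],"dr": [0,0,0],"fingers": 1},
  {"dp": [0,0,-3],"dr": [0,0,0],"fingers": 1},
  {"dp": [0,0,-2],"dr": [0,0,0],"fingers": 1},
  {"dp": [0,0,0],"dr": [0,0,0],"fingers": 1},
])

```text
time_s: 27.52
tool_pos: [0.4802, -0.2222, 0.2753]
tool_rot: [180.0, 0.0, 104.6]
force: [-0.5, 0.6, -6.5]
grip_width: 0.0115
grasp_force: 50.0
```

>>> step_arm([
  {"dp": [0,0,0],"dr": [0,0,0],"fingers": 1},
  {"dp": [0,0,0],"dr": [0,0,0],"fingers": 1},
  {"dp": [0,0,0],"dr": [0,0,0],"fingers": 1},
  {"dp": [0,0,0],"dr": [0,0,0],"fingers": 1},
  {"dp": [0,0,0],"dr": [0,0,0],"fingers": 1},
])

```text
time_s: 28.15
tool_pos: [0.4802, -0.2222, 0.2752]
tool_rot: [-180.0, 0.0, 104.6]
force: [0.9, -0.2, -6.8]
grip_width: 0.0117
grasp_force: 50.0
```

>>> step_arm([
  {"dp": [0,0,0],"dr": [0,0,0],"fingers": 1},
  {"dp": [0,0,0],"dr": [0,0,0],"fingers": 1},
  {"dp": [0,0,0],"dr": [0,0,0],"fingers": 1},
  {"dp": [0,0,0],"dr": [0,0,0],"fingers": 1},
  {"dp": [0,0,0],"dr": [0,0,0],"fingers": 1},
])

```text
time_s: 28.78
tool_pos: [0.4802, -0.2222, 0.2752]
tool_rot: [-180.0, 0.0, 104.6]
force: [0.2, -0.5, -7.1]
grip_width: 0.0116
grasp_force: 50.0
```

```bash
python3 - <<'E'
from h import *
a=env.read_camera("scene").astype(int)
for i in range(5):b=env.read_camera("scene").astype(int)
st();print("block motion px diff",(abs(a-b).max(2)>25).sum())
# bottom front edge of block in scene: predicted at underside .15
T=np.array([.480,-.222,0]);R=Rn.from_euler("z",14.6,degrees=True)
h=env.get_obs()["tool_pos"][2]+.019-.147;print("underside",h)
P=np.array([T+R.apply(np.array(q)/1000)+[0,0,h] for q in((-51,49,0),(-51,-49,0),(-51,49,34),(-51,-49,34))]);p=proj("scene",P);print(p.round(1).tolist())
for u,v in(p[0]*.7+p[1]*.3,p[0]*.3+p[1]*.7):print("column",int(u),"edge pred",v.round(1),[int(x) for x in b[int(v)-8:int(v)+9,int(u)].sum(1)])
E
```

```text
{'time_s': 29.075, 'tool_pos': [0.4802, -0.2221, 0.2752], 'tool_rot': [-179.9968, 0.003, 104.6164], 'force': [0.3536, 0.691, -6.9147], 'grip_width': 0.0117, 'grasp_force': 49.9959}
block motion px diff 0
underside 0.14723441965829773
[[325.4, 237.8], [379.4, 248.7], [325.7, 221.3], [380.8, 231.9]]
column 341 edge pred 241.1 [325, 325, 323, 327, 323, 321, 322, 320, 319, 265, 181, 163, 160, 158, 153, 149, 145]
column 363 edge pred 245.4 [323, 324, 324, 327, 323, 323, 320, 323, 322, 281, 178, 104, 105, 105, 97, 96, 90]
```

The block's lower edge sits within 1 px of a level block with its underside at 147 mm. It isn't moving and carries full weight, so I'm handing in.

```bash
python3 -c "
from cell import env
print(env.sign_off())"
```

```text
the job is handed in; nothing more can be done
None
```

The job is handed in (verdict not shown): vial_2 is in well3, and the block hangs level and still by the sleeve, underside about 147 mm above the bench, with all four vials seated when last seen early in the lift.

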